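# Put the carving tools away in the ratchet-lid chest

## Robot

A 6-joint arm with a two-finger parallel gripper is mounted at the origin on the work surface. World frame = base frame: x ahead of the robot, y to its left, z up, the work surface at z = 0. Lengths are in m, angles in rad, forces in N, time in s.
With the tool pointing down it reaches from about 0.35 to 0.975 m from the base axis. Payload 4.9 kg.
Tool frame: the origin (TCP) lies on the front face of the gripper's body, between the roots of the fingers; the fingertips stand ctrl.tip_extent ahead of it and the grasp point (between the pads) lies 54 mm ahead of it (ctrl.tip_extent is the distance from the TCP to the fingertips, in m); z points along the fingers, y is the line along which they close (so a half turn about z gives the same grasp; the last joint's range is limited). The gripper opens to 85 mm and grips with 20 to 120 N. Pads are 22 mm wide; open, the fingers measure 114 mm over their backs; the gripper's body (76 mm by 85 mm) begins 54 mm behind the grasp point. The pads swing forward as they close: fully open they stand 13 mm farther back than shut.
Start: joints at [-1.356, 0.053, 1.613, -0, 1.476, -0.119], TCP at [0.205, -0.59, 0.304] pointing down, gripper open.
Joint ranges: [-3.01, 3.01], [-1.01, 2.22], [0.06, 2.58], [-1.02, 4.17], [0.09, 2.62], [-3.14, 3.14]. Speed limits (rad/s): [2.57, 2.57, 3.14, 3.14, 3.14, 3.14].

## Interface

Orientations are given as a rotation vector (axis times angle).
In Python, from station import ctrl gives the robot as it stands.
- The arm moves only by the tool apply_moves, never from a script. Its argument "rows" is one flat list of numbers, 6 for each row, row after row: the shift along the tool's x, y, z normalised to -1 to 1, where 1 is 0.6 m, then the turn, a rotation vector about the tool's x, y, z normalised to -1 to 1, where 1 is 90 degrees. A call has 1 to 20 rows; each row is the pose to reach, as a shift and turn from the pose commanded when the call began, along the tool's axes at that moment; what a row does not reach only later rows make up. A row lasts 1/10 s, in which the tool goes at most 50 mm and 8.59 degrees, less where a joint would pass 70% of its speed; a pose out of reach is approached as far as the arm can. A call with a number of a shift or a turn outside -1 to 1 is refused whole. A call with a gripper value outside its range is refused whole. "grip" is the opening, from 0 (shut) to 1 (fully open), set as the call begins (left out, the last holds). The fingers move at their own pace and stop on an object; "grip_force" is the grip in N (left out, the last holds). Time passes only in rows, so rows that repeat a pose let the fingers close. It gives the time, the measured TCP pose, the force, the opening and the grip force at its end, in the units of the state.
- ctrl.get_obs(): the state, without advancing time (a new reading comes with each control period).
- ctrl.get_image(name): name is "scene" or "top" or "wrist"; returns (picture, depth): 400x640x3 uint8, blue, green, red; 400x640 float32, m along the optical axis (not along the pixel's ray), 0 where there is no reading.
- ctrl.camera_model(name): a dict with "mtx" (3x3 intrinsics, pixels), "R" (3x3) and "t" (3): a world point X has camera coordinates R X + t; the wrist camera has in their place "tool_from_camera" (4x4, takes a point from camera to tool coordinates, whose origin is the TCP and whose axes are the flange's). Camera axes: x right, y down, z forward; pixel columns grow to the right and rows downward; lengths in m; the calibration is good to about 2 mm. A picture is of the moment at which its call begins: read the wrist's pose just before it. camera_model takes no time and is no camera call.
- ctrl.finish_job(): hands the job in; it is judged then, once.
The state is a dict: "t": time; "q": joint angles; "dq": joint speeds; "effort": joint torques, N m; "tool_pos": TCP position; "tool_rot": TCP orientation; "contact_force": force on the tool from outside, world axes, zero at the start; "wrist_torque": the same for the moment, N m; "opening": finger opening in m; "grip_force": force on a finger pad.
Only numpy, scipy, OpenCV 4.12 (cv2) and the standard library are available. Lean on these libraries where they do the work, as an engineer would, in place of code of your own. Each camera call takes 0.05 s, during which the arm holds its last target. There are 200 camera calls.

## Task

Raise the chest's lid by pulling its red lever up to the third notch, not the fourth, and let go so that the ratchet holds it there. Then put the wooden-handled gouge into the green compartment and the grey sharpening stone into the blue one, set down low in them and not thrown or dropped from a height. Last, press the red release button under the green wire guard until the lid has come right down shut; leave the mallet, the candlestick and the glue bottle as they stand.

Things in the scene. Friction and masses are not known exactly. Their poses are not given: they have to be found in the camera images.
- chest: Wooden tool chest fixed to the bench, 180 (x) x 250 (y) x 62 mm high, origin at the centre of its underside; -x face to the robot; place and yaw vary. The two compartments fill it. Beyond its -y side a steel bracket holds the lever and, farther out, a green block with the release button.
- lever (a joint): Angle of lever and lid (one stiff piece), rad: 0 = shut, growing as the lever's end rises (about chest +y through lid_hinge). Ratchet notches at 0.33, 0.66, 0.99 (third), 1.32 (fourth). Raise it 0.06 to 0.15 past a notch and let go: it sinks back onto the notch, held within 0.03. Raising takes about 5 N at the grip. Starts shut or in the first notch.
- lid_hinge (a point): Point on the hinge axis (chest y axis) in the plane of the lever; in the chest frame at (90, -180, 68) mm.
- lever_grip (a point): Where to hold the lever: on the centre line of its red grip, 24 mm square with rounded edges, 72 mm long; 158 mm from lid_hinge, 36 mm short of the free end. At joint 0 the lever runs from the hinge to the chest's -x, rising 8 degrees; 43 mm of air between grip and lid's edge on its +y side. The frame turns with the lever.
- lid_edge (a point): Middle of the front edge of the lid, a wooden panel 180 x 250 x 8 mm hinged at the chest's far (+x) edge. At the third notch this edge is over the middle of the chest, about 220 mm above the bench, so things go in under it with the tool tilted about 30 degrees, pointing down and to chest +x.
- release (a joint): Travel of the release button, m: 0 = out, 0.009 = fully in; its spring takes 2 N to start and 5 N fully in. Beyond about 0.006 the ratchet is free and the damped lid sinks shut in 1 to 1.5 s while the button is held in; let go earlier, the lid is caught by the next notch below.
- button_face (a point): Centre of the face of the red round release button, 28 mm across; chest frame (20, -265, 95) mm. It is pushed in along chest direction (0.643, 0, -0.766), 40 degrees from vertical. A green wire guard 68 mm wide, underside 55 mm above this point, reaches 12 mm in front of it, so press with the tool tilted along that direction. The lever's plane is 85 mm away in +y.
- tray_green: Green open compartment fixed in the chest, 160 (x) x 114 (y) x 44 mm high outside, walls and floor 4 mm; origin at the centre of its underside, 6 mm above the bench; rim 50 mm above the bench; axes as the chest's. Left or right half varies.
- tray_blue: Blue open compartment in the other half of the chest, same size and frame as the green one.
- gouge_handle (a point): Palm gouge lying flat on the bench, 120 mm long: centre of its brown wooden handle, which is 24 mm square and 72 mm long, running along its x; the point is 12 mm above the bench, 42 mm from the handle's butt (-x) end and 78 mm from the steel blade's tip (+x). Mass about 70 g.
- stone_mid (a point): Centre of the grey sharpening stone, a block 90 (x) x 28 (y) x 18 (z) mm lying flat on the bench. Mass about 120 g.
- mallet: Dark carver's mallet standing on its head, 64 mm across, 165 mm high, origin at the centre of its underside. Bystander.
- candlestick: Turned pale wooden candlestick, 56 mm across, 100 mm high, standing; origin at the centre of its underside. Bystander.
- glue: White glue bottle, 48 mm across, 100 mm high, standing; origin at the centre of its underside. Bystander.
Things that resemble listed ones, but are neither listed nor needed, are in the scene too. What is shaped like the part that bears gouge_handle but yellow is not meant. Leave any yellow look-alike of the part that bears stone_mid alone.

How it is judged:
On the way, in this order (a step that is already met when the one before it is completed fails the run):
1. the lever rests in the third notch and the robot has let go of it (value of joint lever between 0.93 and 1.05 rad and contact force between each of the fingers, the arm and lever below 0.2 N), for 0.2 s.
2. gouge let go in the green compartment and stone in the blue one, the lid still at the third notch (value of joint lever between 0.93 and 1.2 rad and x of gouge_handle in the frame of tray_green between -0.077 and 0.077 m and y of gouge_handle in the frame of tray_green between -0.054 and 0.054 m and z of gouge_handle in the frame of tray_green below 0.045 m and x of stone_mid in the frame of tray_blue between -0.077 and 0.077 m and y of stone_mid in the frame of tray_blue between -0.054 and 0.054 m and z of stone_mid in the frame of tray_blue below 0.045 m and contact force between the fingers and gouge below 0.1 N and contact force between the fingers and stone below 0.1 N), for 0.2 s.
3. the release button is pressed in and the lid leaves the notch (value of joint release above 0.003 m and value of joint lever below 0.9 rad), for 0.1 s.
At the end, for the whole second after the job is handed in: Lid fully shut (lever below 0.04 rad), button out again, gouge handle centre within the green compartment and stone centre within the blue one (inside the walls, below the rim) and at rest, the three bystanders upright and within 30 mm of where they stood (value of joint lever below 0.04 rad and value of joint release below 0.003 m and x of gouge_handle in the frame of tray_green between -0.077 and 0.077 m and y of gouge_handle in the frame of tray_green between -0.054 and 0.054 m and z of gouge_handle in the frame of tray_green below 0.045 m and x of stone_mid in the frame of tray_blue between -0.077 and 0.077 m and y of stone_mid in the frame of tray_blue between -0.054 and 0.054 m and z of stone_mid in the frame of tray_blue below 0.045 m and linear speed of each of gouge, stone below 0.02 m/s and angle between each of mallet, candlestick, glue's own z axis and vertical below 0.1 rad); the robot touches nothing.
It fails at once if the lever is pulled on to the fourth notch (value of joint lever above 1.28 rad).
It fails at once if the gouge or the stone falls or is thrown (faster than 0.9 m/s while not held) ((linear speed of gouge above 0.9 m/s and contact force between the fingers and gouge below 0.1 N) or (linear speed of stone above 0.9 m/s and contact force between the fingers and stone below 0.1 N)).
It fails at once if a bystander is shifted more than 30 mm or tipped (distance of any of mallet, candlestick, glue from where it was at the start of the episode above 0.03 m or angle between any of mallet, candlestick, glue's own z axis and vertical above 0.5 rad).
It also fails if it takes over 72 s, if anything falls off the work surface, if the arm or the gripper's body presses on something with over 40 N, if the wrist force passes 120 N, or if a joint passes its speed limit or range.

## Working session

There is one attempt and no reset: what is moved stays moved. The work goes in short steps, Python scripts to look and compute and a tool call to move; the robot and the scene stay as the last step left them, time stands still between calls to the robot, and variables do not carry over. Pictures are saved under pics/ and viewed, at most 10 in all, crops included, and the job is handed in when it is done.

Besides the shell and the picture viewer there is one more tool, called after "Request:" by a JSON object that holds its "api" and its "payload", one argument or row to a line. apply_moves: Moves the arm, as the interface text tells. Its arguments: {"type":"object","properties":{"rows":{"type":"array","items":{"type":"number"}},"grip":{"type":"number"},"grip_force":{"type":"number"}},"required":["rows"]}

```bash
mkdir -p pics; ls
python3 - <<'E'
from station import ctrl
import cv2,numpy as np
for n in("scene","top"):
    im,d=ctrl.get_image(n); cv2.imwrite(f"pics/{n}0.png",im); np.save(f"pics/{n}0.npy",d); np.save(f"pics/{n}im.npy",im)
    m=ctrl.camera_model(n); print(n,m["mtx"].round(1).tolist(),(-m["R"].T@m["t"]).round(3))
print(ctrl.tip_extent, ctrl.get_obs())
print(ctrl.camera_model("wrist"))
E
```

```text
pics
scene [[399.3, 0.0, 322.6], [0.0, 399.3, 191.2], [0.0, 0.0, 1.0]] [ 0.893 -0.75   0.682]
top [[363.3, 0.0, 316.7], [0.0, 363.3, 198.0], [0.0, 0.0, 1.0]] [0.32 0.02 1.07]
0.0726 {'t': 0.1, 'q': array([-1.35599002e+00,  5.33063204e-02,  1.61416022e+00,  3.81861464e-05,
        1.47600737e+00, -1.19000163e-01]), 'dq': array([-0.00014395,  0.00079596, -0.00155669, -0.00124986,  0.00046442,
        0.00073671]), 'effort': array([ 3.43537786e-04, -3.94895411e+01, -3.71366143e+01, -1.57800787e-04,
        3.75821226e-03, -5.53800579e-07]), 'tool_pos': array([ 0.20469145, -0.59007492,  0.30277413]), 'tool_rot': array([-3.09608312e+00, -5.21592827e-01,  8.18145202e-05]), 'contact_force': array([ 0.7617368 , -0.64225021, -0.05252689]), 'wrist_torque': array([ 0.0791306 ,  0.05832697, -0.0575018 ]), 'grip_force': 0.0, 'opening': 0.08540445352500187}
{'mtx': array([[341.92442758,   0.        , 328.18769154],
       [  0.        , 341.92442758, 200.30635929],
       [  0.        ,   0.        ,   1.        ]]), 'tool_from_camera': array([[-1.14662805e-04, -9.53679610e-01, -3.00824182e-01,
         7.72732978e-02],
       [ 9.99999015e-01, -5.30207109e-04,  1.29971272e-03,
        -4.28315267e-04],
       [-1.39900864e-03, -3.00823736e-01,  9.53678731e-01,
        -7.05498103e-02],
       [ 0.00000000e+00,  0.00000000e+00,  0.00000000e+00,
         1.00000000e+00]])}
```

View pics/top0.png

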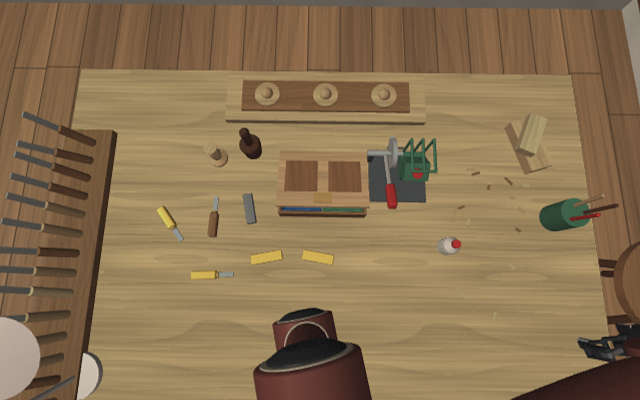

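View pics/scene0.png

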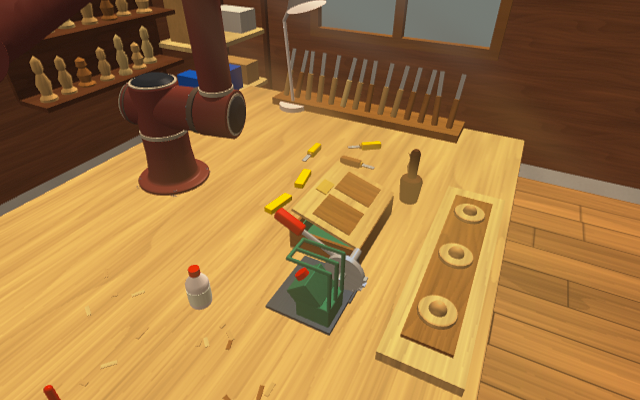

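The top view shows the chest at (322,185), with its lid slightly raised and blue on the left, green on the right. The red lever is at (391,190) and the button at (418,175).
Candidates for the gouge: brown at (213,220), yellow at (168,220) and (205,275). I choose the brown one.
Candidates for the stone: grey at (249,208), yellow at (266,258) and (318,257). I choose the grey one.
The bystanders are the mallet (250,143), candlestick (217,156) and glue (449,245).

```bash
cat > h.py <<'E'
import numpy as np,cv2
from station import ctrl
from scipy.spatial.transform import Rotation as Ro
def cloud(name,d,obs=None):
    m=ctrl.camera_model(name);K=m["mtx"]
    v,u=np.mgrid[:d.shape[0],:d.shape[1]]
    P=np.stack([(u-K[0,2])/K[0,0]*d,(v-K[1,2])/K[1,1]*d,d],-1)
    if name=="wrist":
        T=m["tool_from_camera"]; P=P@T[:3,:3].T+T[:3,3]
        return P@Ro.from_rotvec(obs["tool_rot"]).as_matrix().T+obs["tool_pos"]
    return (P-m["t"])@m["R"]
E
python3 - <<'E'
from h import *
im=np.load("pics/topim.npy");d=np.load("pics/top0.npy");P=cloud("top",d)
def box(n,u0,u1,v0,v1,zmin,zmax=1):
    p=P[v0:v1,u0:u1].reshape(-1,3);c=im[v0:v1,u0:u1].reshape(-1,3)
    k=(p[:,2]>zmin)&(p[:,2]<zmax);p=p[k]
    r=cv2.minAreaRect((p[:,:2]*1000).astype(np.float32));
    w,V=np.linalg.eigh(np.cov(p[:,:2].T));
    print(n,len(p),"rect",np.round(r[0]),np.round(r[1]),round(r[2],1),"zmax",p[:,2].max().round(3),"med",np.median(p[:,2]).round(3),"axis",np.degrees(np.arctan2(V[1,1],V[0,1])).round(1));return p
print("bench z",np.median(P[300,150:250,2]))
box("gouge",203,224,192,242,.006);box("gougehandle",203,224,208,242,.01)
box("stone",238,262,188,228,.008)
box("mallet",235,265,120,162,.01);box("mallettop",235,265,120,162,.13)
box("candle",200,232,140,170,.08);box("glue",432,466,230,260,.05)
lid=box("lid",270,370,145,222,.066,.2)
# plane fit
A=np.c_[lid[:,:2],np.ones(len(lid))];k=np.ones(len(lid),bool)
for _ in range(5):
    s=np.linalg.lstsq(A[k],lid[k,2],rcond=None)[0];r=lid[:,2]-A@s;k=abs(r)<.004
print("plane",s,k.sum(),"tilt",np.arctan(np.hypot(*s[:2])),"dir",np.degrees(np.arctan2(-s[1],-s[0])))
L=lid[k];r=cv2.minAreaRect((L[:,:2]*1000).astype(np.float32));print(cv2.boxPoints(r),r)
hsv=cv2.cvtColor(im,cv2.COLOR_BGR2HSV)
red=((hsv[...,0]<6)|(hsv[...,0]>174))&(hsv[...,1]>170)&(hsv[...,2]>80)
for a,b,c,e in((380,400,180,212),(408,426,165,184)):
    q=P[c:e,a:b][red[c:e,a:b]];print("red",len(q),q.mean(0).round(3),q.min(0).round(3),q.max(0).round(3))
cv2.imwrite("pics/crop0.png",cv2.resize(im[120:290,150:470],None,fx=2.5,fy=2.5,interpolation=cv2.INTER_CUBIC))
E
```

```text
bench z -0.0006182516971707156
gouge 308 rect [489. 326.] [ 25. 120.] 87.4 zmax 0.028 med 0.021 axis 178.7
gougehandle 240 rect [471. 327.] [25. 83.] 87.1 zmax 0.028 med 0.022 axis 177.7
stone 290 rect [514. 223.] [90. 28.] 10.8 zmax 0.022 med 0.017 axis -169.4
mallet 542 rect [728. 235.] [ 90. 128.] 89.6 zmax 0.169 med 0.076 axis -172.0
mallettop 112 rect [694. 221.] [25. 26.] 16.3 zmax 0.169 med 0.158 axis 125.4
candle 141 rect [672. 327.] [37. 36.] 55.6 zmax 0.104 med 0.099 axis 62.8
glue 257 rect [ 410. -347.] [46. 40.] 15.7 zmax 0.105 med 0.072 axis -169.9
lid 5083 rect [591.   3.] [259. 181.] 89.8 zmax 0.129 med 0.102 axis 90.5
plane [-0.3143958   0.00035113  0.28427393] 4792 tilt 0.30461125205751804 dir -0.0639901932209847
[[ 500.1124   133.06076]
 [ 502.2767  -127.71207]
 [ 681.0747  -126.22809]
 [ 678.9104   134.54474]] ((590.5935668945312, 3.4163360595703125), (178.80419921875, 260.78179931640625), 0.4755277931690216)
red 209 [ 0.526 -0.17   0.148] [ 0.496 -0.182  0.13 ] [ 0.563 -0.159  0.163]
red 43 [ 0.594 -0.251  0.114] [ 0.32  -0.271  0.07 ] [0.605 0.02  1.07 ]
```

View pics/crop0.png

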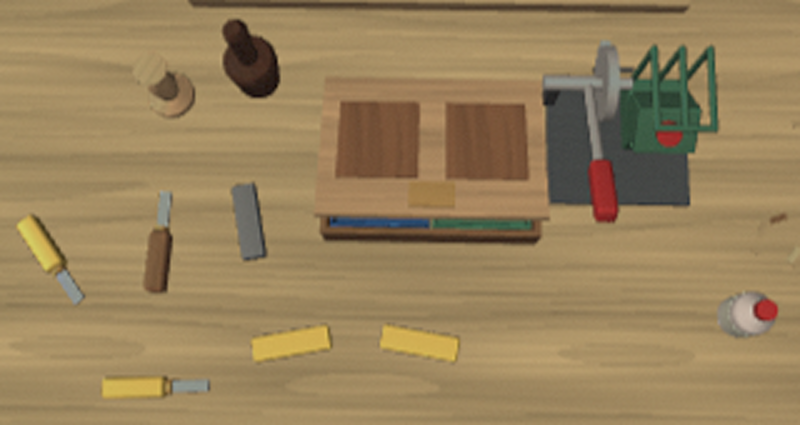

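The crop confirms the choices: the brown gouge (blade to the far side) is at crop (158,245) and the grey stone at (248,222). The lid is in the first notch, with blue on the left (+y) and green on the right. Next I refine the chest pose.

```bash
cat >> h.py <<'E'
def tgt(pos,tilt,yaw=0):
    """world TCP pose; tilt deg: tool z leans to +x(yawed)"""
    a=np.radians(tilt);R=np.array([[np.cos(a),0,np.sin(a)],[0,-1,0],[np.sin(a),0,-np.cos(a)]])
    return np.array(pos),Ro.from_euler('z',yaw,degrees=True)*Ro.from_matrix(R)
def rows(goals,cur=None):
    o=ctrl.get_obs();p0,R0=(o["tool_pos"],Ro.from_rotvec(o["tool_rot"])) if cur is None else cur
    for p,R in goals:
        s=R0.inv().apply(p-p0)/.6;r=(R0.inv()*R).as_rotvec()/(np.pi/2)
        print("row",np.r_[s,r].round(4).tolist(),"mm",round(np.linalg.norm(p-p0)*1000),"deg",round(np.linalg.norm(r)*90,1))
def grasp(pos,tilt,yaw=0,back=0):
    """TCP pose such that grasp point (54 mm ahead) is at pos, backed off"""
    p,R=tgt(pos,tilt,yaw);return p-R.as_matrix()[:,2]*(.054+back),R
E
python3 - <<'E'
from h import *
for n in("top","scene"):
    im=np.load(f"pics/{n}im.npy");d=np.load(f"pics/{n}0.npy");P=cloud(n,d)
    hsv=cv2.cvtColor(im,cv2.COLOR_BGR2HSV)
    red=((hsv[...,0]<6)|(hsv[...,0]>174))&(hsv[...,1]>150)&(hsv[...,2]>80)&(d>.2)
    inb=(P[...,0]>.45)&(P[...,0]<.65)&(P[...,1]>-.3)&(P[...,1]<-.1)
    for nm,k in(("grip",red&inb&(P[...,1]>-.21)),("btn",red&inb&(P[...,1]<-.22)&(P[...,2]<.12))):
        q=P[k];print(n,nm,len(q),np.median(q,0).round(3),q.min(0).round(3),q.max(0).round(3))
        if nm=="grip":
            w,V=np.linalg.eigh(np.cov(q.T));print("  axis",V[:,2].round(3))
    # front wall rim and lid side edges
    k=(P[...,2]>.05)&(P[...,2]<.066)&(P[...,0]>.46)&(P[...,0]<.53)&(abs(P[...,1])<.2);q=P[k]
    if len(q): print(n,"front rim",len(q),q.min(0).round(3),q.max(0).round(3),np.percentile(q[:,0],[2,10,50]).round(3))
    k=(P[...,2]>.02)&(P[...,2]<.05)&(P[...,0]>.46)&(P[...,0]<.51)&(abs(P[...,1])<.2);q=P[k]
    if len(q)>10: print(n,"front face",len(q),np.polyfit(q[:,1],q[:,0],1).round(4))
    k=(P[...,2]>.02)&(P[...,2]<.05)&(P[...,0]>.68)&(P[...,0]<.73)&(abs(P[...,1])<.1);q=P[k]
    if len(q)>10: print(n,"back face",len(q),np.polyfit(q[:,1],q[:,0],1).round(4))
    k=(P[...,2]>.06)&(P[...,2]<.2)&(P[...,0]>.52)&(P[...,0]<.64)&(abs(P[...,1])<.15);
    for x in np.arange(.53,.64,.025):
        s=P[k&(abs(P[...,0]-x)<.006)];print("  x",x.round(3),"y range",s[:,1].min().round(3),s[:,1].max().round(3),end="")
    print()
E
```

```text
top grip 220 [ 0.525 -0.17   0.148] [ 0.495 -0.183  0.125] [ 0.563 -0.159  0.163]
  axis [-0.938 -0.017  0.346]
top btn 43 [ 0.6   -0.257  0.092] [ 0.594 -0.271  0.07 ] [ 0.605 -0.245  0.098]
top front rim 339 [ 0.493 -0.117  0.05 ] [0.514 0.132 0.066] [0.493 0.494 0.497]
top front face 236 [-0.0034  0.4986]
  x 0.53 y range -0.115 0.133  x 0.555 y range -0.117 0.131  x 0.58 y range -0.116 0.133  x 0.605 y range -0.117 0.132  x 0.63 y range -0.116 0.131
scene grip 157 [ 0.533 -0.174  0.147] [ 0.504 -0.182  0.007] [ 0.563 -0.165  0.16 ]
  axis [-0.812 -0.013  0.583]
scene btn 64 [ 0.607 -0.259  0.096] [ 0.593 -0.272  0.086] [ 0.619 -0.247  0.102]
scene front rim 34 [ 0.492 -0.122  0.05 ] [ 0.529 -0.062  0.063] [0.493 0.494 0.499]
scene front face 99 [0.0664 0.509 ]
  x 0.53 y range -0.12 0.133  x 0.555 y range -0.122 0.13  x 0.58 y range -0.123 0.132  x 0.605 y range -0.121 0.13  x 0.63 y range -0.121 0.131
```

Run:
```python
from h import *
g=grasp((.534,-.173,.140),46,0,.10);print(g[0]);rows([g])
```

```text
[ 0.42322167 -0.173       0.24697739]
row [0.5718, -0.5373, 0.0941, -0.0864, 0.5063, 0.2004] mm 474 deg 49.6
```

Request:
{"api": "apply_moves", "payload": {
  "rows": [0.572,-0.537,0.094,-0.0864,0.5063,0.2004,0.572,-0.537,0.094,-0.0864,0.5063,0.2004,0.572,-0.537,0.094,-0.0864,0.5063,0.2004,0.572,-0.537,0.094,-0.0864,0.5063,0.2004,0.572,-0.537,0.094,-0.0864,0.5063,0.2004,0.572,-0.537,0.094,-0.0864,0.5063,0.2004,0.572,-0.537,0.094,-0.0864,0.5063,0.2004,0.572,-0.537,0.094,-0.0864,0.5063,0.2004,0.572,-0.537,0.094,-0.0864,0.5063,0.2004,0.572,-0.537,0.094,-0.0864,0.5063,0.2004,0.572,-0.537,0.094,-0.0864,0.5063,0.2004,0.572,-0.537,0.094,-0.0864,0.5063,0.2004,0.572,-0.537,0.094,-0.0864,0.5063,0.2004],
  "grip": 0.6
}}

```text
t: 1.4
tool_pos: [0.4232, -0.1746, 0.2476]
tool_rot: [2.889, -0.001, 1.227]
contact_force: [-0.3, -0.9, 0.4]
opening: 0.0516
grip_force: 0.0
```

Run:
```python
from h import *
o=ctrl.get_obs();print(o["t"],o["q"].round(3),o["tool_pos"],o["tool_rot"],o["opening"])
im,d=ctrl.get_image("wrist");cv2.imwrite("pics/w1.png",im);P=cloud("wrist",d,o)
hsv=cv2.cvtColor(im,cv2.COLOR_BGR2HSV)
red=((hsv[...,0]<6)|(hsv[...,0]>174))&(hsv[...,1]>150)&(hsv[...,2]>80)&(d>.1)
inb=(P[...,0]>.45)&(P[...,0]<.65)&(P[...,1]>-.3)&(P[...,1]<-.1)
for nm,k in(("grip",red&inb&(P[...,1]>-.21)),("btn",red&inb&(P[...,1]<-.22)&(P[...,2]<.12))):
    q=P[k];print(nm,len(q),np.median(q,0).round(3),np.percentile(q,2,0).round(3),np.percentile(q,98,0).round(3))
    print(np.linalg.eigh(np.cov(q.T))[1].T.round(3))
print("lid/chest right edge y:")
for x in(.54,.58,.62):
    k=(abs(P[...,0]-x)<.004)&(P[...,2]>.06)&(P[...,1]>-.13)&(P[...,1]<.15);print(x,P[k][:,1].min(),P[k][:,1].max())
rows([grasp((.534,-.173,.140),46)])
```

```text
1.4 [-0.796 -0.707  2.402  0.686  0.942  0.506] [ 0.42320973 -0.1745911   0.24764283] [ 2.88935879e+00 -7.14018740e-04  1.22691639e+00] 0.05155093340728592
grip 2739 [ 0.518 -0.173  0.152] [ 0.496 -0.183  0.134] [ 0.561 -0.161  0.161]
[[ 0.106  0.968  0.227]
 [-0.584  0.246 -0.773]
 [-0.804 -0.051  0.592]]
btn 695 [ 0.603 -0.257  0.096] [ 0.594 -0.269  0.088] [ 0.613 -0.245  0.103]
[[-0.61   0.079  0.788]
 [ 0.721 -0.356  0.594]
 [-0.328 -0.931 -0.161]]
lid/chest right edge y:
0.54 -0.11855305167929525 0.0791965336389994
0.58 -0.11873214811969315 0.10629766600336146
0.62 -0.11885863422278213 0.13131370896084057
row [-0.0009, -0.0036, 0.1676, 0.0019, -0.0002, 0.0] mm 101 deg 0.2
```

View pics/w1.png

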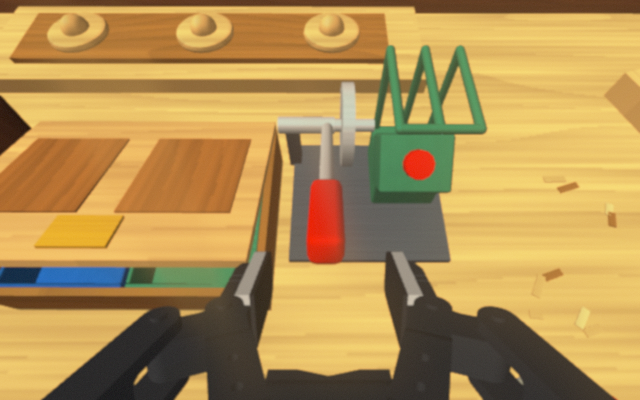

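The wrist view shows the red grip at (325,220) centred between the fingers. The button is at (418,164), the guard arch is above it, and the lid edge is clear of the left finger.

Request:
{"api": "apply_moves", "payload": {
  "rows": [0,-0.003,0.05,0,0,0,0,-0.003,0.1,0,0,0,0,-0.003,0.135,0,0,0,0,-0.003,0.155,0,0,0,0,-0.003,0.166,0,0,0,0,-0.003,0.166,0,0,0,0,-0.003,0.166,0,0,0]
}}

```text
t: 2.15
tool_pos: [0.495, -0.1728, 0.1788]
tool_rot: [2.889, -0.0, 1.228]
contact_force: [-0.1, -0.3, 0.3]
opening: 0.0514
grip_force: 0.0
```

Request:
{"api": "apply_moves", "payload": {
  "rows": [0,0,0,0,0,0,0,0,0,0,0,0,0,0,0,0,0,0,0,0,0,0,0,0,0,0,0,0,0,0,0,0,0,0,0,0],
  "grip": 0,
  "grip_force": 40
}}

```text
t: 2.75
tool_pos: [0.495, -0.1729, 0.1794]
tool_rot: [2.887, 0.0, 1.228]
contact_force: [-5.3, -3.3, 3.0]
opening: 0.0236
grip_force: 41.1
```

Run:
```python
from h import *
o=ctrl.get_obs();print({k:np.round(v,4) for k,v in o.items() if k in("t","tool_pos","tool_rot","contact_force","opening","grip_force")})
R0=Ro.from_rotvec(o["tool_rot"]);H=np.array([.584+.09,o["tool_pos"][1],.068])
gp=o["tool_pos"]+R0.apply([0,0,.054]);v=gp-H;print("grip pt",gp,"r",np.hypot(v[0],v[2]),"joint",np.arctan2(v[2],-v[0])-np.radians(8))
g=[]
for a in np.linspace(0,.75,16)[1:]:
    Q=Ro.from_rotvec([0,a,0]);g.append((H+Q.apply(o["tool_pos"]-H),Q*R0))
rows(g)
```

```text
{'t': np.float64(2.75), 'tool_pos': array([ 0.495 , -0.1729,  0.1794]), 'tool_rot': array([2.8866e+00, 2.0000e-04, 1.2283e+00]), 'contact_force': array([-5.2687, -3.3026,  3.011 ]), 'grip_force': np.float64(41.0523), 'opening': np.float64(0.0236)}
grip pt [ 0.53395043 -0.17315003  0.14192808] r 0.15836427258992117 joint 0.3460685349233932
row [0.0173, 0.0, -0.0032, 0.0001, -0.0318, -0.0001] mm 11 deg 2.9
row [0.0347, 0.0001, -0.0056, 0.0001, -0.0637, -0.0003] mm 21 deg 5.7
row [0.0522, 0.0001, -0.0071, 0.0002, -0.0955, -0.0004] mm 32 deg 8.6
row [0.0697, 0.0002, -0.0077, 0.0002, -0.1273, -0.0005] mm 42 deg 11.5
row [0.0873, 0.0002, -0.0074, 0.0003, -0.1592, -0.0007] mm 53 deg 14.3
row [0.1048, 0.0002, -0.0062, 0.0004, -0.191, -0.0008] mm 63 deg 17.2
row [0.1223, 0.0002, -0.0042, 0.0004, -0.2228, -0.0009] mm 73 deg 20.1
row [0.1396, 0.0003, -0.0013, 0.0005, -0.2546, -0.001] mm 84 deg 22.9
row [0.1567, 0.0003, 0.0024, 0.0005, -0.2865, -0.0012] mm 94 deg 25.8
row [0.1737, 0.0003, 0.007, 0.0006, -0.3183, -0.0013] mm 104 deg 28.6
row [0.1904, 0.0003, 0.0125, 0.0007, -0.3501, -0.0014] mm 114 deg 31.5
row [0.2068, 0.0003, 0.0188, 0.0007, -0.382, -0.0016] mm 125 deg 34.4
row [0.2229, 0.0003, 0.0259, 0.0008, -0.4138, -0.0017] mm 135 deg 37.2
row [0.2386, 0.0003, 0.0337, 0.0008, -0.4456, -0.0018] mm 145 deg 40.1
row [0.2538, 0.0003, 0.0424, 0.0009, -0.4775, -0.002] mm 154 deg 43.0
```

Request:
{"api": "apply_moves", "payload": {
  "rows": [0.0173,0,-0.0032,0,-0.0318,0,0.0347,0,-0.0056,0,-0.0637,0,0.0522,0,-0.0071,0,-0.0955,0,0.0697,0,-0.0077,0,-0.1273,0,0.0873,0,-0.0074,0,-0.1592,0,0.1048,0,-0.0062,0,-0.191,0,0.1223,0,-0.0042,0,-0.2228,0,0.1396,0,-0.0013,0,-0.2546,0,0.1567,0,0.0024,0,-0.2865,0,0.1737,0,0.007,0,-0.3183,0,0.1904,0,0.0125,0,-0.3501,0,0.2068,0,0.0188,0,-0.382,0,0.2229,0,0.0259,0,-0.4138,0,0.2386,0,0.0337,0,-0.4456,0,0.2538,0,0.0424,0,-0.4775,0,0.2538,0,0.0424,0,-0.4775,0]
}}

```text
t: 4.35
tool_pos: [0.6185, -0.1732, 0.2683]
tool_rot: [3.137, -0.001, 0.073]
contact_force: [-2.3, -6.6, -4.2]
opening: 0.0236
grip_force: 50.8
```

Run:
```python
from h import *
o=ctrl.get_obs();print({k:np.round(v,4) for k,v in o.items() if k in("t","q","tool_pos","tool_rot","contact_force","opening","grip_force")})
R0=Ro.from_rotvec(o["tool_rot"]);H=np.array([.674,o["tool_pos"][1],.068])
gp=o["tool_pos"]+R0.apply([0,0,.054]);v=gp-H;print("grip pt",gp,"r",np.hypot(v[0],v[2]),"joint",np.arctan2(v[2],-v[0])-np.radians(8))
```

```text
{'t': np.float64(4.35), 'q': array([-0.3934,  0.0945,  1.6292,  0.0146,  1.3734,  1.1755]), 'tool_pos': array([ 0.6185, -0.1732,  0.2683]), 'tool_rot': array([ 3.1369e+00, -1.0000e-03,  7.3100e-02]), 'contact_force': array([-2.3055, -6.5649, -4.1912]), 'grip_force': np.float64(50.7728), 'opening': np.float64(0.0236)}
grip pt [ 0.62102359 -0.17340012  0.21437736] r 0.15566898422521272 joint 1.0839186410933421
```

Request:
{"api": "apply_moves", "payload": {
  "rows": [0,0,0,0,0,0,0,0,0,0,0,0,0,0,0,0,0,0,0,0,0,0,0,0,0,0,0,0,0,0,0,0,0,0,0,0],
  "grip": 0.6
}}

```text
t: 4.95
tool_pos: [0.6192, -0.1717, 0.2706]
tool_rot: [3.139, 0.0, 0.084]
contact_force: [-0.0, 0.6, -0.5]
opening: 0.0514
grip_force: 0.0
```

Request:
{"api": "apply_moves", "payload": {
  "rows": [0,0,-0.06,0,0,0,0,0,-0.14,0,0,0,0,0,-0.2,0,0,0,0,0,-0.2,0,0,0]
}}

```text
t: 5.35
tool_pos: [0.6142, -0.1721, 0.3989]
tool_rot: [3.133, 0.0, 0.103]
contact_force: [-0.1, 0.2, 0.2]
opening: 0.051
grip_force: 0.0
```

Run:
```python
from h import *
im,d=ctrl.get_image("scene");P=cloud("scene",d)
hsv=cv2.cvtColor(im,cv2.COLOR_BGR2HSV)
red=((hsv[...,0]<6)|(hsv[...,0]>174))&(hsv[...,1]>150)&(hsv[...,2]>80)&(d>.1)
q=P[red&(P[...,0]>.45)&(P[...,0]<.7)&(P[...,1]>-.21)&(P[...,1]<-.12)&(P[...,2]>.12)];print(len(q),np.median(q,0),q.min(0),q.max(0),np.linalg.eigh(np.cov(q.T))[1][:,2])
o=ctrl.get_obs();print(o["t"],o["tool_pos"],o["contact_force"])
# gouge at (.471,.327), tilt 25: grasp z so lowest tip ~3mm
a=np.radians(25)
zg=.003+.0186*np.cos(a)+.011*np.sin(a);print("zg",zg)
up=o["tool_pos"]*[0,1,1]+[.42,0,.02]
g=grasp((.471,.327,zg),25,0,.12)
rows([(np.array([.45,-.05,.40]),g[1]),g])
cv2.imwrite("pics/s2.png",im[100:350,200:500])
```

```text
57 [ 0.6069292  -0.17117498  0.24286532] [ 0.58199274 -0.20867558  0.18371324] [ 0.63922781 -0.14141433  0.57390195] [-0.06881238 -0.01841447 -0.99745966]
5.4 [ 0.6136517  -0.17187021  0.39507597] [1.08696036 0.34503378 0.34086795]
zg 0.02450612571802938
row [-0.2717, -0.2031, -0.0257, 0.003, 0.2391, 0.0008] mm 204 deg 21.5
row [-0.3809, -0.8332, 0.3282, 0.003, 0.2391, 0.0008] mm 584 deg 21.5
```

View pics/s2.png

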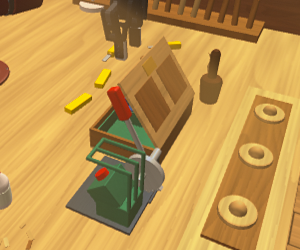

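Request:
{"api": "apply_moves", "payload": {
  "rows": [-0.27,-0.2,-0.026,0,0.239,0,-0.27,-0.2,-0.026,0,0.239,0,-0.27,-0.2,-0.026,0,0.239,0,-0.27,-0.2,-0.026,0,0.239,0,-0.3,-0.35,0.02,0,0.239,0,-0.33,-0.5,0.1,0,0.239,0,-0.36,-0.65,0.18,0,0.239,0,-0.381,-0.833,0.328,0,0.239,0,-0.381,-0.833,0.328,0,0.239,0,-0.381,-0.833,0.328,0,0.239,0,-0.381,-0.833,0.328,0,0.239,0,-0.381,-0.833,0.328,0,0.239,0,-0.381,-0.833,0.328,0,0.239,0,-0.381,-0.833,0.328,0,0.239,0]
}}

```text
t: 6.8
tool_pos: [0.3911, 0.3292, 0.1731]
tool_rot: [3.066, 0.011, 0.65]
contact_force: [-0.4, -0.6, -0.7]
opening: 0.0509
grip_force: 0.0
```

Run:
```python
from h import *
o=ctrl.get_obs();print(o["t"],o["q"].round(3),o["tool_pos"],o["opening"])
im,d=ctrl.get_image("wrist");cv2.imwrite("pics/w3.png",im);P=cloud("wrist",d,o)
k=(P[...,2]>.008)&(P[...,2]<.035)&(P[...,0]>.41)&(P[...,0]<.57)&(abs(P[...,1]-.327)<.03)&(d>.1)
q=P[k];r=cv2.minAreaRect((q[:,:2]*1000).astype(np.float32));print(len(q),r,q[:,2].max())
k2=k&(P[...,0]<.50)&(P[...,2]>.019);q=P[k2];print("handle top",q.mean(0),q.min(0),q.max(0))
# lid plane from top
im,d=ctrl.get_image("top");T=cloud("top",d)
q=T[(T[...,0]>.56)&(T[...,0]<.68)&(abs(T[...,1])<.1)&(T[...,2]>.07)&(T[...,2]<.25)]
print("lid",len(q),np.polyfit(q[:,0],q[:,2],1),"expect slope",-np.tan(.99))
rows([grasp((.471,.327,.0245),25)])
```

```text
6.8 [ 0.657 -0.237  2.141 -0.321  0.927  2.374] [0.39106806 0.32915371 0.1730834 ] 0.050877738618646674
4177 ((489.1334533691406, 324.58740234375), (24.041152954101562, 119.82295227050781), 87.5421142578125) 0.02685901505410085
handle top [0.46398714 0.32571248 0.02390488] [0.4295654  0.31303197 0.0190141 ] [0.49995808 0.33856218 0.02685902]
lid 1690 [-1.39259782  1.01657876] expect slope -1.5236767410179022
row [0.0111, 0.0004, 0.1961, 0.0024, 0.0074, 0.0026] mm 118 deg 0.7
```

The lid stands open at the third notch (crop view: lever up at (118,105), green compartment visible). The gouge is refined to (.471,.3255). Now I grasp it.

Request:
{"api": "apply_moves", "payload": {
  "rows": [0.011,0.003,0.07,0,0.007,0.027,0.011,0.003,0.13,0,0.007,0.027,0.011,0.003,0.17,0,0.007,0.027,0.011,0.003,0.19,0,0.007,0.027,0.011,0.003,0.196,0,0.007,0.027,0.011,0.003,0.196,0,0.007,0.027]
}}

```text
t: 7.5
tool_pos: [0.4505, 0.3255, 0.0774]
tool_rot: [-3.057, 0.066, -0.685]
contact_force: [0.3, -0.3, 1.3]
opening: 0.0513
grip_force: 0.0
```

Request:
{"api": "apply_moves", "payload": {
  "rows": [0,0,0,0,0,0,0,0,0,0,0,0,0,0,0,0,0,0,0,0,0,0,0,0,0,0,0,0,0,0,0,0,0,0,0,0],
  "grip": 0,
  "grip_force": 50
}}

```text
t: 8.1
tool_pos: [0.4505, 0.3266, 0.0782]
tool_rot: [-3.056, 0.064, -0.687]
contact_force: [-3.0, -1.9, 7.5]
opening: 0.0227
grip_force: 50.0
```

Run:
```python
from h import *
o=ctrl.get_obs();p=o["tool_pos"];R0=Ro.from_rotvec(o["tool_rot"]);print(p,o["contact_force"])
gp=p+R0.apply([0,0,.054]);print("grasp pt",gp)
# gouge handle now at (.471,.3255,.012) relative; target chest (-8,-61): green
yaw=Ro.from_euler('z',2.5,degrees=True)
off=p-np.array([.471,.3255,.012]); 
def at(x,y,z): return np.array([x,y,z])+yaw.apply(off),yaw*R0
X,Y=.584-.006,.007-.059
rows([(p+[0,0,.18],R0),at(X-.08,Y+.1,.22),at(X-.08,Y,.20),at(X-.025,Y,.102),at(X,Y,.024)])
```

```text
[0.45052413 0.32662919 0.07819698] [-2.9586162  -1.8898197   7.54977036]
grasp pt [0.47362995 0.32659851 0.02939001]
row [0.1283, -0.0052, -0.2711, 0.0, 0.0, 0.0] mm 180 deg 0.0
row [0.208, 0.4559, -0.2938, 0.0119, -0.0005, -0.0251] mm 349 deg 2.5
row [0.2007, 0.623, -0.2636, 0.0119, -0.0005, -0.0251] mm 423 deg 2.5
row [0.2137, 0.6224, -0.0768, 0.0119, -0.0005, -0.0251] mm 397 deg 2.5
row [0.1957, 0.623, 0.0586, 0.0119, -0.0005, -0.0251] mm 393 deg 2.5
```

Run:
```python
from h import *
o=ctrl.get_obs();p=o["tool_pos"];R0=Ro.from_rotvec(o["tool_rot"])
yaw=Ro.from_euler('z',2.5,degrees=True)
off=p-np.array([.471,.3255,.012])
def at(x,y,z): return np.array([x,y,z])+yaw.apply(off),yaw*R0
X,Y=.578,-.052
rows([(p+[-.01,0,.17],R0),at(X-.13,Y,.20)])
```

```text
row [0.1061, -0.0043, -0.2632, 0.0, 0.0, 0.0] mm 170 deg 0.0
row [0.1255, 0.6262, -0.2993, 0.0119, -0.0005, -0.0251] mm 423 deg 2.5
```

Request:
{"api": "apply_moves", "payload": {
  "rows": [0.02,0,-0.05,0,0,0,0.05,0,-0.13,0,0,0,0.08,0,-0.2,0,0,0,0.106,0,-0.263,0,0,0,0.106,0.08,-0.263,0.012,0,-0.025,0.11,0.16,-0.27,0.012,0,-0.025,0.112,0.24,-0.275,0.012,0,-0.025,0.115,0.32,-0.28,0.012,0,-0.025,0.118,0.4,-0.285,0.012,0,-0.025,0.12,0.47,-0.29,0.012,0,-0.025,0.122,0.53,-0.295,0.012,0,-0.025,0.1255,0.59,-0.299,0.012,0,-0.025,0.1255,0.626,-0.299,0.012,0,-0.025,0.1255,0.626,-0.299,0.012,0,-0.025,0.1255,0.626,-0.299,0.012,0,-0.025]
}}

```text
t: 9.6
tool_pos: [0.4269, -0.0521, 0.2644]
tool_rot: [-3.049, -0.001, -0.681]
contact_force: [0.2, 0.1, -0.8]
opening: 0.0226
grip_force: 49.7
```

Run:
```python
from h import *
o=ctrl.get_obs();p=o["tool_pos"];R0=Ro.from_rotvec(o["tool_rot"]);print(o["t"],o["q"].round(3),p,o["tool_rot"],o["opening"],o["grip_force"])
print("grasp",p+R0.apply([0,0,.054]),"z axis",R0.apply([0,0,1]),R0.apply([0,1,0]))
im,d=ctrl.get_image("wrist");cv2.imwrite("pics/w4.png",im)
```

```text
9.6 [-0.381 -0.689  2.293  0.193  1.14   1.144] [ 0.42687048 -0.05210662  0.264373  ] [-3.04897969e+00 -6.82467488e-04 -6.81096899e-01] 0.02263842783105765 49.69843626022339
grasp [ 0.44984745 -0.05118107  0.215514  ] z axis [ 0.42549945  0.01713974 -0.90479636] [ 0.00423385 -0.99984739 -0.01694925]
```

View pics/w4.png

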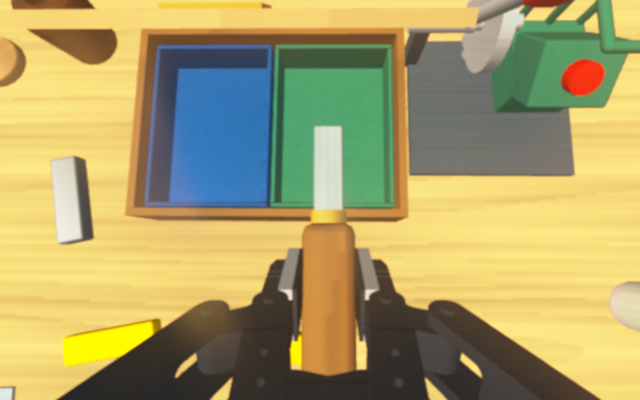

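The gouge is held straight, with its blade over the green compartment (tray about (335,125), blade (328,165)). Now I compute the descent.

Run:
```python
from h import *
o=ctrl.get_obs();p=o["tool_pos"];R0=Ro.from_rotvec(o["tool_rot"])
R=tgt((0,0,0),25)[1]
rows([(p+np.array(d),R0) for d in((.05,0,-.05),(.10,0,-.115),(.13,0,-.160),(.13,0,-.174))])
```

```text
row [0.0399, 0.0019, 0.1109, 0.0, 0.0, 0.0] mm 71 deg 0.0
row [0.0693, 0.0042, 0.2443, 0.0, 0.0, 0.0] mm 152 deg 0.0
row [0.0826, 0.0057, 0.3335, 0.0, 0.0, 0.0] mm 206 deg 0.0
row [0.0727, 0.0061, 0.3546, 0.0, 0.0, 0.0] mm 217 deg 0.0
```

Request:
{"api": "apply_moves", "payload": {
  "rows": [0.02,0.001,0.055,0,0,0,0.04,0.002,0.111,0,0,0,0.055,0.003,0.177,0,0,0,0.069,0.004,0.244,0,0,0,0.076,0.005,0.289,0,0,0,0.083,0.006,0.333,0,0,0,0.078,0.006,0.344,0,0,0,0.073,0.006,0.352,0,0,0,0.073,0.006,0.354,0,0,0,0.073,0.006,0.354,0,0,0]
}}

```text
t: 10.65
tool_pos: [0.5573, -0.052, 0.0921]
tool_rot: [-3.049, -0.003, -0.684]
contact_force: [0.1, 0.0, -0.6]
opening: 0.0229
grip_force: 49.7
```

Request:
{"api": "apply_moves", "payload": {
  "rows": [-0.002,0,0.004,0,0,0,-0.002,0,0.005,0,0,0,-0.002,0,0.005,0,0,0]
}}

```text
t: 10.95
tool_pos: [0.5575, -0.0524, 0.0884]
tool_rot: [-3.049, -0.002, -0.683]
contact_force: [0.6, -0.9, -0.0]
opening: 0.0227
grip_force: 49.7
```

Request:
{"api": "apply_moves", "payload": {
  "rows": [0,0,0,0,0,0,0,0,0,0,0,0,0,0,0,0,0,0,0,0,0,0,0,0,0,0,0,0,0,0],
  "grip": 0.52
}}

```text
t: 11.45
tool_pos: [0.5575, -0.0523, 0.0879]
tool_rot: [-3.049, -0.002, -0.682]
contact_force: [-0.4, 0.3, 0.6]
opening: 0.0443
grip_force: 0.0
```

Request:
{"api": "apply_moves", "payload": {
  "rows": [0,0,-0.05,0,0,0,-0.01,0,-0.12,0,0,0,-0.04,0,-0.19,0,0,0,-0.07,0,-0.27,0,0,0,-0.07,0,-0.34,0,0,0,-0.07,0,-0.4,0,0,0,-0.07,0,-0.4,0,0,0]
}}

```text
t: 12.15
tool_pos: [0.4179, -0.057, 0.2942]
tool_rot: [-3.05, -0.003, -0.701]
contact_force: [0.3, -1.1, -0.2]
opening: 0.0444
grip_force: 0.0
```

Run:
```python
from h import *
o=ctrl.get_obs();print(o["t"],o["tool_pos"],o["opening"])
im,d=ctrl.get_image("wrist");cv2.imwrite("pics/w5.png",im);P=cloud("wrist",d,o)
a=np.radians(25)
g=grasp((.514,.2235,.021),25,10.7,.12);print(g[0])
rows([(np.array([.42,.1,.28]),g[1]),g])
```

```text
12.15 [ 0.41789021 -0.05698559  0.29420615] 0.044368166402257096
[0.441743   0.2098469  0.17869755]
row [-0.0049, -0.2609, 0.0219, 0.042, -0.0077, -0.1085] mm 157 deg 10.5
row [-0.0455, -0.4416, 0.1923, 0.042, -0.0077, -0.1085] mm 290 deg 10.5
```

View pics/w5.png

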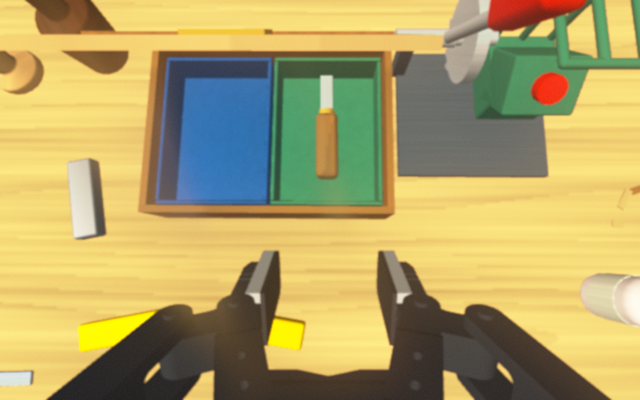

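The gouge lies in the green compartment at (326,140). Next is the stone.

Request:
{"api": "apply_moves", "payload": {
  "rows": [-0.005,-0.08,0.02,0.042,-0.008,-0.1085,-0.005,-0.16,0.02,0.042,-0.008,-0.1085,-0.005,-0.24,0.03,0.042,-0.008,-0.1085,-0.02,-0.32,0.08,0.042,-0.008,-0.1085,-0.035,-0.4,0.14,0.042,-0.008,-0.1085,-0.045,-0.442,0.192,0.042,-0.008,-0.1085,-0.045,-0.442,0.192,0.042,-0.008,-0.1085,-0.045,-0.442,0.192,0.042,-0.008,-0.1085,-0.045,-0.442,0.192,0.042,-0.008,-0.1085],
  "grip": 0.7
}}

```text
t: 13.1
tool_pos: [0.4408, 0.2105, 0.1761]
tool_rot: [-3.014, -0.282, -0.657]
contact_force: [0.1, -0.2, 1.0]
opening: 0.0596
grip_force: 0.0
```

Run:
```python
from h import *
o=ctrl.get_obs();print(o["t"],o["tool_pos"],o["opening"])
im,d=ctrl.get_image("wrist");P=cloud("wrist",d,o)
k=(P[...,2]>.012)&(P[...,2]<.03)&(abs(P[...,0]-.514)<.055)&(abs(P[...,1]-.2235)<.035)&(d>.1)
q=P[k];r=cv2.minAreaRect((q[:,:2]*1000).astype(np.float32));print(len(q),r,np.median(q[:,2]))
rows([grasp((.514,.2235,.0225),25,10.7)])
```

```text
13.1 [0.4408061  0.21051728 0.17610714] 0.05964932730234971
4330 ((514.5939331054688, 222.0067596435547), (89.34668731689453, 28.003347396850586), 10.973103523254395) 0.018395237862201583
row [0.0036, 0.0016, 0.1957, -0.0024, 0.0029, -0.0014] mm 117 deg 0.4
```

Request:
{"api": "apply_moves", "payload": {
  "rows": [0.003,0.004,0.07,0,0.002,0,0.003,0.004,0.13,0,0.002,0,0.003,0.004,0.17,0,0.002,0,0.003,0.004,0.19,0,0.002,0,0.003,0.004,0.196,0,0.002,0,0.003,0.004,0.196,0,0.002,0,0.003,0.004,0.196,0,0.002,0]
}}

```text
t: 13.85
tool_pos: [0.4916, 0.2182, 0.0715]
tool_rot: [-3.011, -0.28, -0.666]
contact_force: [0.3, 0.1, 0.6]
opening: 0.0597
grip_force: 0.0
```

Request:
{"api": "apply_moves", "payload": {
  "rows": [0.002,0,-0.0045,0,0,0,0.002,0,-0.0045,0,0,0,0.002,0,-0.0045,0,0,0,0.002,0,-0.0045,0,0,0,0.002,0,-0.0045,0,0,0,0.002,0,-0.0045,0,0,0,0.002,0,-0.0045,0,0,0],
  "grip": 0,
  "grip_force": 60
}}

```text
t: 14.55
tool_pos: [0.4913, 0.2188, 0.0743]
tool_rot: [-3.012, -0.283, -0.665]
contact_force: [-4.9, -3.4, 8.4]
opening: 0.0267
grip_force: 60.9
```

Run:
```python
from h import *
o=ctrl.get_obs();p=o["tool_pos"];R0=Ro.from_rotvec(o["tool_rot"]);print(p,o["contact_force"],o["opening"])
yaw=Ro.from_euler('z',-10.8,degrees=True)
off=p-np.array([.5146,.222,.009])
def at(x,y,z): return np.array([x,y,z])+yaw.apply(off),yaw*R0
X,Y=.580,.066
rows([(p+[-.02,0,.16],R0),at(X-.13,Y,.19)])
```

```text
[0.49134958 0.21878913 0.07428873] [-4.87401907 -3.40422183  8.42123071] 0.026712692335865255
row [0.0826, -0.0073, -0.2556, 0.0, 0.0, 0.0] mm 161 deg 0.0
row [-0.0115, 0.2267, -0.339, -0.0506, 0.0005, 0.1088] mm 245 deg 10.8
```

Request:
{"api": "apply_moves", "payload": {
  "rows": [0.02,-0.002,-0.06,0,0,0,0.05,-0.005,-0.14,0,0,0,0.08,-0.007,-0.21,0,0,0,0.082,-0.007,-0.256,0,0,0,0.06,0.04,-0.28,-0.025,0,0.05,0.03,0.11,-0.31,-0.0506,0,0.1088,0.005,0.18,-0.33,-0.0506,0,0.1088,-0.0115,0.2267,-0.339,-0.0506,0,0.1088,-0.0115,0.2267,-0.339,-0.0506,0,0.1088,-0.0115,0.2267,-0.339,-0.0506,0,0.1088,-0.0115,0.2267,-0.339,-0.0506,0,0.1088]
}}

```text
t: 15.65
tool_pos: [0.426, 0.0676, 0.2535]
tool_rot: [-3.065, 0.001, -0.671]
contact_force: [0.2, 0.4, -0.9]
opening: 0.0265
grip_force: 59.8
```

Run:
```python
from h import *
o=ctrl.get_obs();p=o["tool_pos"];R0=Ro.from_rotvec(o["tool_rot"]);print(p,o["opening"],o["grip_force"],R0.as_matrix().round(3).tolist())
im,d=ctrl.get_image("wrist");cv2.imwrite("pics/w6.png",im)
f=np.array([p[0]+.13,p[1],.0743+.0125])
rows([(f+np.array(q),R0) for q in((-.08,0,.125),(-.03,0,.06),(0,0,.012),(0,0,0))])
```

```text
[0.42600168 0.06759666 0.2534646 ] 0.02654691529398889 59.750162959098816 [[0.908, -0.0, 0.418], [-0.002, -1.0, 0.004], [0.418, -0.004, -0.908]]
row [0.0467, 0.0007, 0.0978, -0.0001, 0.0002, 0.0003] mm 65 deg 0.0
row [0.0772, 0.0012, 0.231, -0.0001, 0.0002, 0.0003] mm 146 deg 0.0
row [0.0892, 0.0015, 0.3246, -0.0001, 0.0002, 0.0003] mm 202 deg 0.0
row [0.0808, 0.0016, 0.3427, -0.0001, 0.0002, 0.0003] mm 211 deg 0.0
```

View pics/w6.png

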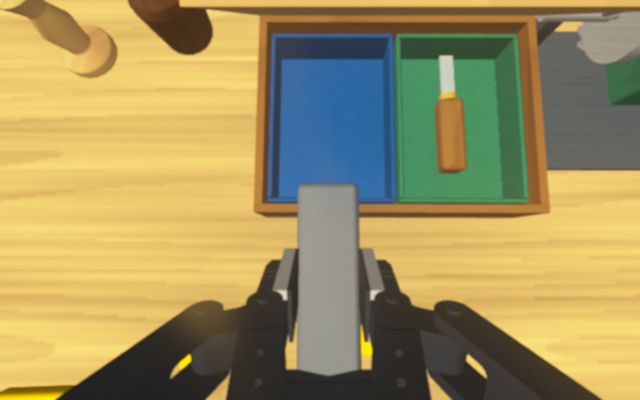

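The stone is held straight at (328,280), in line with the blue compartment (centre about (332,120)). Now I lower it.

Request:
{"api": "apply_moves", "payload": {
  "rows": [0.025,0,0.05,0,0,0,0.047,0.001,0.098,0,0,0,0.062,0.001,0.165,0,0,0,0.077,0.001,0.231,0,0,0,0.084,0.0015,0.28,0,0,0,0.089,0.0015,0.325,0,0,0,0.085,0.0015,0.334,0,0,0,0.081,0.0015,0.342,0,0,0,0.081,0.0015,0.343,0,0,0,0.081,0.0015,0.343,0,0,0,0.081,0.0015,0.343,0,0,0]
}}

```text
t: 16.8
tool_pos: [0.5568, 0.0667, 0.0886]
tool_rot: [-3.064, 0.002, -0.676]
contact_force: [-0.2, 0.7, -0.6]
opening: 0.0265
grip_force: 59.8
```

Request:
{"api": "apply_moves", "payload": {
  "rows": [-0.0005,0,0.0015,0,0,0,-0.0005,0,0.0015,0,0,0,-0.0005,0,0.0015,0,0,0,-0.0005,0,0.0015,0,0,0,-0.0005,0,0.0015,0,0,0],
  "grip": 0.52
}}

```text
t: 17.3
tool_pos: [0.5566, 0.0665, 0.0863]
tool_rot: [-3.065, 0.003, -0.672]
contact_force: [1.3, 0.1, 0.2]
opening: 0.0444
grip_force: 0.0
```

Request:
{"api": "apply_moves", "payload": {
  "rows": [0,0,-0.05,0,0,0,-0.01,0,-0.12,0,0,0,-0.04,0,-0.19,0,0,0,-0.07,0,-0.27,0,0,0,-0.07,0,-0.34,0,0,0,-0.07,0,-0.4,0,0,0,-0.07,0,-0.4,0,0,0,-0.07,0,-0.4,0,0,0]
}}

```text
t: 18.1
tool_pos: [0.418, 0.066, 0.2879]
tool_rot: [-3.064, 0.003, -0.677]
contact_force: [0.9, 0.2, -0.6]
opening: 0.0448
grip_force: 0.0
```

Run:
```python
from h import *
o=ctrl.get_obs();p=o["tool_pos"];print(o["t"],p)
im,d=ctrl.get_image("wrist");cv2.imwrite("pics/w7.png",im);P=cloud("wrist",d,o)
hsv=cv2.cvtColor(im,cv2.COLOR_BGR2HSV)
k=(hsv[...,1]<60)&(P[...,2]<.06)&(P[...,2]>.02)&(P[...,0]>.5)&(P[...,0]<.67)&(P[...,1]>.01)&(P[...,1]<.125);q=P[k];print("stone",len(q),np.median(q,0))
red=((hsv[...,0]<6)|(hsv[...,0]>174))&(hsv[...,1]>150)&(P[...,1]<-.22)&(P[...,2]<.12)&(P[...,2]>.07)&(d>.1);print("btn",red.sum(),np.median(P[red],0) if red.any() else 0)
B=np.array([.604,-.258,.095]);n=np.array([np.sin(np.radians(40)),0,-np.cos(np.radians(40))])
R=tgt((0,0,0),40)[1]
rows([(np.array([.42,-.258,.29]),R),(B-n*(.0726+.07),R)]);print(B-n*(.0726+.07))
```

```text
18.1 [0.41801034 0.06596683 0.28792544]
stone 2552 [0.58334496 0.06917073 0.02875981]
btn 0 0
row [0.0075, 0.5399, -0.0059, -0.0017, 0.1699, -0.0018] mm 324 deg 15.3
row [0.0876, 0.5403, 0.1883, -0.0017, 0.1699, -0.0018] mm 347 deg 15.3
[ 0.51233849 -0.258       0.20423794]
```

View pics/w7.png

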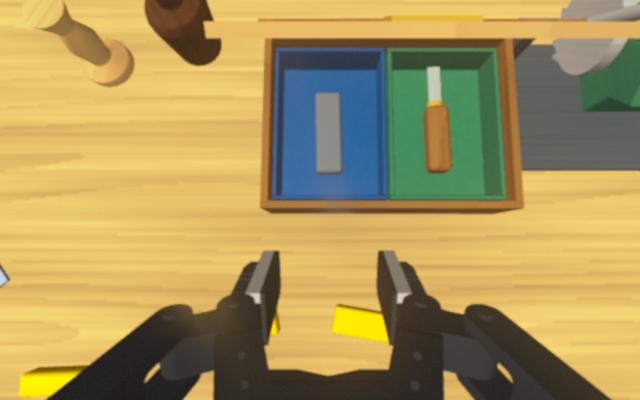

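Stone is in blue (328,133) and the gouge in green (437,120). Now to the button, with the fingers shut.

Request:
{"api": "apply_moves", "payload": {
  "rows": [0.0,0.08,0,0,0.085,0,0.0,0.16,0,0,0.17,0,0.0,0.24,0,0,0.17,0,0.0,0.32,0,0,0.17,0,0.0,0.4,0,0,0.17,0,0.0,0.48,0,0,0.17,0,0.007,0.54,-0.006,-0.002,0.17,-0.002,0.047,0.54,0.09,-0.002,0.17,-0.002,0.0876,0.54,0.188,-0.002,0.17,-0.002,0.0876,0.54,0.188,-0.002,0.17,-0.002,0.0876,0.54,0.188,-0.002,0.17,-0.002],
  "grip": 0,
  "grip_force": 40
}}

```text
t: 19.25
tool_pos: [0.5118, -0.2559, 0.1974]
tool_rot: [-2.949, 0.002, -1.058]
contact_force: [-0.2, -0.1, -0.1]
opening: -0.0001
grip_force: 0.0
```

Run:
```python
from h import *
o=ctrl.get_obs();p=o["tool_pos"];R0=Ro.from_rotvec(o["tool_rot"]);print(o["t"],p,o["opening"],R0.apply([0,0,1]))
im,d=ctrl.get_image("wrist");cv2.imwrite("pics/w8.png",im);P=cloud("wrist",d,o)
hsv=cv2.cvtColor(im,cv2.COLOR_BGR2HSV)
red=((hsv[...,0]<6)|(hsv[...,0]>174))&(hsv[...,1]>150)&(P[...,1]<-.22)&(P[...,2]<.12)&(P[...,2]>.07)&(d>.1);print("btn",red.sum(),np.median(P[red],0),P[red].min(0),P[red].max(0))
B=np.array([.604,-.258,.095]);n=np.array([np.sin(np.radians(40)),0,-np.cos(np.radians(40))]);R=tgt((0,0,0),40)[1]
rows([(B-n*(.0726+.015),R),(B-n*.0726,R),(B-n*(.0726-.008),R)])
```

```text
19.25 [ 0.51178829 -0.25585203  0.19739332] -0.00011379392033087898 [ 0.6358901   0.00726654 -0.77174541]
btn 1250 [ 0.60309184 -0.25773379  0.09607991] [ 0.59276503 -0.27117886  0.08602292] [ 0.61540622 -0.24483272  0.10416922]
row [0.0057, 0.0029, 0.0868, -0.0031, 0.0038, -0.0016] mm 52 deg 0.5
row [0.0059, 0.003, 0.1118, -0.0031, 0.0038, -0.0016] mm 67 deg 0.5
row [0.006, 0.0031, 0.1252, -0.0031, 0.0038, -0.0016] mm 75 deg 0.5
```

View pics/w8.png

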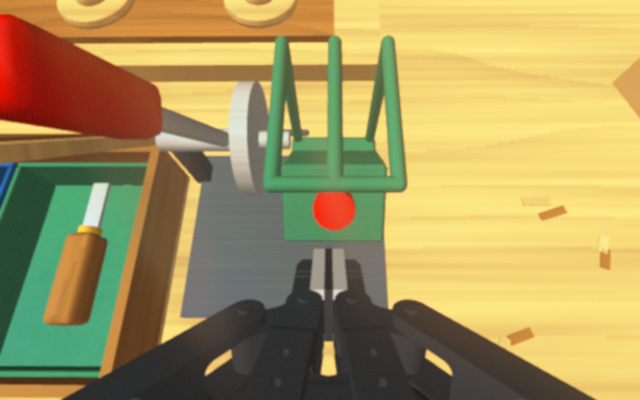

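The fingers are shut and lined up with the button at (334,209), under the guard bar at (335,184). I press in steps.

Request:
{"api": "apply_moves", "payload": {
  "rows": [0.005,0.003,0.05,-0.003,0.004,0,0.006,0.003,0.087,-0.003,0.004,0,0.006,0.003,0.1,-0.003,0.004,0,0.006,0.003,0.11,-0.003,0.004,0,0.006,0.003,0.11,-0.003,0.004,0]
}}

```text
t: 19.8
tool_pos: [0.5575, -0.2598, 0.1569]
tool_rot: [2.944, -0.002, 1.083]
contact_force: [-1.0, -0.3, -0.1]
opening: -0.0
grip_force: 0.0
```

Request:
{"api": "apply_moves", "payload": {
  "rows": [0,0,0.005,0,0,0,0,0,0.01,0,0,0,0,0,0.013,0,0,0,0,0,0.013,0,0,0]
}}

```text
t: 20.2
tool_pos: [0.5629, -0.2599, 0.1512]
tool_rot: [2.943, -0.002, 1.084]
contact_force: [-2.2, -0.3, 2.1]
opening: 0.0003
grip_force: 1.6
```

Request:
{"api": "apply_moves", "payload": {
  "rows": [0,0,0.004,0,0,0,0,0,0.008,0,0,0,0,0,0.008,0,0,0,0,0,0.008,0,0,0]
}}

```text
t: 20.6
tool_pos: [0.5661, -0.26, 0.1475]
tool_rot: [2.943, -0.002, 1.084]
contact_force: [-5.1, 0.2, 4.7]
opening: -0.0002
grip_force: 3.5
```

Request:
{"api": "apply_moves", "payload": {
  "rows": [0,0,0.002,0,0,0,0,0,0.002,0,0,0,0,0,0.002,0,0,0,0,0,0.002,0,0,0,0,0,0.002,0,0,0,0,0,0.002,0,0,0,0,0,0.002,0,0,0,0,0,0.002,0,0,0,0,0,0.002,0,0,0,0,0,0.002,0,0,0,0,0,0.002,0,0,0,0,0,0.002,0,0,0,0,0,0.002,0,0,0,0,0,0.002,0,0,0,0,0,0.002,0,0,0,0,0,0.002,0,0,0,0,0,0.002,0,0,0,0,0,0.002,0,0,0,0,0,0.002,0,0,0]
}}

```text
t: 22.5
tool_pos: [0.5665, -0.2601, 0.1472]
tool_rot: [2.943, -0.001, 1.083]
contact_force: [-14.2, 1.6, 12.4]
opening: 0.0002
grip_force: 9.2
```

```bash
cat > lid.py <<'E'
from h import *
im,d=ctrl.get_image("top");T=cloud("top",d)
q=T[(T[...,0]>.54)&(T[...,0]<.66)&(abs(T[...,1])<.1)&(T[...,2]>.03)&(T[...,2]<.25)]
print("lid",len(q),np.polyfit(q[:,0],q[:,2],1),np.median(q[:,2]),ctrl.get_obs()["t"])
q=T[(T[...,0]>.48)&(T[...,0]<.54)&(abs(T[...,1])<.1)];print("front z",np.percentile(q[:,2],[10,50,90]))
E
python3 lid.py
```

```text
lid 2860 [-0.01146187  0.0795448 ] 0.07273228329575264 22.55
front z [-0.00015305  0.07048419  0.07408739]
```

The lid is flat at about 72 mm, so it is shut. I retreat along the tool axis.

Request:
{"api": "apply_moves", "payload": {
  "rows": [0,0,-0.04,0,0,0,0,0,-0.1,0,0,0,0,0,-0.18,0,0,0,0,0,-0.22,0,0,0,0,0,-0.22,0,0,0,0,0,-0.22,0,0,0,0,0,-0.22,0,0,0,0,0,-0.22,0,0,0]
}}

```text
t: 23.35
tool_pos: [0.4812, -0.2584, 0.2445]
tool_rot: [2.948, -0.002, 1.08]
contact_force: [0.4, 0.4, -0.3]
opening: 0.0002
grip_force: 0.0
```

```bash
python3 lid.py; python3 -c "
from station import ctrl
print(ctrl.get_obs()['contact_force'],ctrl.finish_job())"
```

```text
lid 2848 [-0.01243655  0.08023027] 0.07287950603967866 23.4
front z [-0.00029215  0.07037496  0.07407384]
the job is handed in; nothing more can be done
[-0.16246197  0.32701057 -0.33617284] None
```

I handed the job in at 23.4 s: the lever was let go at the third notch, the gouge is in green, the stone in blue, and the lid measured shut after the button press; no verdict came back, and I did not re-measure the bystanders at the end.

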